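Unlock and open the nigiri mould

ROBOT

A 6-joint arm with a two-finger parallel gripper is mounted at the origin on the work surface. World frame = base frame: x ahead of the robot, y to its left, z up, the work surface at z = 0. Lengths are in m, angles in rad, forces in N, time in s.
With the tool pointing down it reaches from about 0.425 to 0.95 m from the base axis. Payload 3.5 kg.
Tool frame: the origin (TCP) lies at the very end of the fingers, on their centre line; the grasp point (between the pads) lies 19 mm behind it; x points along the fingers, z is the direction in which the jaws open and shut, and the axes are right-handed (so a half turn about x gives the same grasp; the last joint's range is limited). The gripper opens to 85 mm and grips with 20 to 120 N. Pads are 22 mm wide; open, the fingers measure 114 mm over their backs; the gripper's body (76 mm by 85 mm) begins 54 mm behind the grasp point. The pads swing forward as they close: fully open they stand 13 mm farther back than shut.
Start: joints at [1.106, 0.286, 1.577, -0, 1.279, -0.15], TCP at [0.209, 0.642, 0.194] pointing down, gripper open.
Joint ranges: [-2.77, 2.77], [-0.9, 2.22], [0.21, 2.48], [-1.53, 4.67], [0.24, 2.81], [-2.84, 2.84]. Speed limits (rad/s): [2.79, 2.79, 3.14, 3.14, 3.14, 3.14].

INTERFACE

Orientations are given as a unit quaternion [x, y, z, w].
In Python, from plant import ctrl, cams gives the robot as it stands.
- The arm moves only by the tool play_rows, never from a script. Its argument "rows" is a list of rows, each a list of 3 entries, a list of its own where there are three numbers: the opening in per cent of the stroke, from 0 (shut) to 100 (fully open), then the shift along the tool's x, y, z in units of 0.3 m (1.0 is 0.3 m), then the turn, a rotation vector about the tool's x, y, z in units of pi/2 rad (1.0 is pi/2 rad). A call has 1 to 10 rows; each row is the pose to reach, as a shift and turn from the pose commanded when the call began, along the tool's axes at that moment; what a row does not reach only later rows make up. A row lasts 1/12 s, in which the tool goes at most 41.7 mm and 7.16 degrees, less where a joint would pass 70% of its speed; a pose out of reach is approached as far as the arm can. A call with a number of a shift or a turn outside -1 to 1 is refused whole. A call with a gripper value outside its range is refused whole. The fingers move at their own pace and stop on an object; "force" is the grip in N (left out, the last holds). Time passes only in rows, so rows that repeat a pose let the fingers close. It gives the time, the measured TCP pose, the force and the opening at its end, in the units of the state.
- ctrl.get_state(): the state, without advancing time (a new reading comes with each control period).
- cams.read_camera(name): name is "scene" or "side" or "wrist"; returns a dict with "color" (480x640x3 uint8, red, green, blue), "fx", "fy", "cx", "cy" (pixels), "view" (4x4, takes a point from world to camera coordinates). Camera axes: x right, y down, z forward; pixel columns grow to the right and rows downward; lengths in m; the calibration is good to about 2 mm. A picture is of the moment at which its call begins. There is no depth.
- ctrl.sign_off(): hands the job in, once; it reports no verdict.
The state is a dict: "time": time; "qpos": joint angles; "dq": joint speeds; "joint_efforts": joint torques, N m; "eef_pos": TCP position; "tcp_rot": TCP orientation; "contact_force": force on the tool from outside, world axes, zero at the start; "wrist_torque": the same for the moment, N m; "opening": opening from 0.0 (shut) to 1.0 (fully open).
Only numpy, scipy, OpenCV 4.12 (cv2) and the standard library are available. Lean on these libraries where they do the work, as an engineer would, in place of code of your own. Each camera call takes 0.05 s, during which the arm holds its last target. There are 200 camera calls.

TASK

Take the green nigiri mould, still locked shut, out of the pulled-out drawer and set it down gently, cover up, flat between the four raised brass corners of the dark wooden holder. Let go of it there, then slide its orange lock all the way across to free the white cover, and slide the cover all the way open, leaving the mould in the holder. Leave the rice paddles, the bowl and the cruet as they are.

Things in the scene. Friction and masses are not known exactly. Their poses are not given: they have to be found in the camera images.
- mould_centre (a point): Centre of the body of the loose nigiri mould, a green plastic box 170 (x) x 52 (y) x 45 (z) mm, 0.28 to 0.43 kg, lying upright in the drawer; 22.5 mm above its underside. x points to the end with the orange lock, z up. Plain side walls at y = +-26 mm, full height: carry it by these, mid-length. White cover with blue rib, and orange lock tab, on top; highest point 77 mm above the underside.
- cover_rib (a point): Centre of the upright blue grip rib on the sliding cover: 12 mm thick along the mould's x, 34 mm along y, 26 mm high (cover plate at its foot). Axes parallel to the mould's. Shut, it lies 20 mm from the mould's centre on the -x side, 55 mm above the mould's underside; it moves with the cover.
- cover (a joint): Travel of the white cover, m: 0 shut, 0.090 fully open. It opens towards the mould's -x, away from the lock, needs about 3 N and stays where left. While locked, a lug on the cover's tail catches behind the lock and holds it; it is free once the lock has moved about 0.020.
- lock_tab (a point): Centre of the upright orange tab of the lock slide: 11 mm thick along the mould's x, 20 mm along y, 24 mm high. Axes parallel to the mould's. Locked, it lies 61.5 mm from the mould's centre on the +x side, 12 mm to -y, 65 mm above the underside. The cover's white lug stands on its +x side, 9 mm off this point, its top 14 mm lower than this point.
- lock (a joint): Travel of the orange lock slide, m: 0 locked (a start may lie up to 0.003 off), 0.024 fully free. It frees towards the mould's +y, needs about 2 N and stays where left.
- holder_floor (a point): Middle of the upper face of the holder, a fixed dark wooden board 210 (x) x 90 (y) mm, its face 8 mm above the table; z up. L-shaped brass stops at its four corners rise 12 mm above the face; the mould fits lengthwise between them, either way round, with 6 mm play on every side. The long sides are open between the stops for 146 mm.
- counter: Fixed low white counter unit, top 120 mm high, 500 mm wide. Origin on the table below the middle of its front face, which faces its -x; z up. Its drawer stands pulled out 250 mm to -x: inside 410 mm wide (y), floor 18 mm, walls 53 mm, front panel 58 mm above the table. The mould and two paddles lie in it side by side along x, about 125 mm apart, in any order.
- paddle_a_mid (a point): Middle of a light wooden rice paddle, 190 x 62 x 8 mm, lying flat in the drawer, blade to its -x. Bystander.
- paddle_b_mid (a point): Middle of a second, equal rice paddle in the drawer. Bystander.
- bowl: Blue ceramic bowl, 124 mm across, 55 mm high, on top of the counter; origin at its foot. Bystander.
- cruet: Amber glass cruet with red flip-top cap, 58 mm across, 115 mm high, on top of the counter; origin at its foot. Bystander.
There are look-alikes about, which are no part of the job. Leave any purple or turquoise look-alike of the part that bears mould_centre alone.

How it is judged:
By the outcome, as a careful person would: the job done as asked, in the order asked, and still so for the second after the job is handed in, with the robot touching nothing.
It also fails if it takes over 64 s, if anything falls off the work surface, if the arm or the gripper's body presses on something with over 40 N, if the wrist force passes 120 N, or if a joint passes its speed limit or range.

## Working session

There is one attempt and no reset: what is moved stays moved. The work goes in short steps, Python scripts to look and compute and a tool call to move; the robot and the scene stay as the last step left them, time stands still between calls to the robot, and variables do not carry over. Pictures are saved under pics/ and viewed, about 8 in all and at most 12, crops included, and the job is handed in when it is done.

Besides the shell and the picture viewer there is one more tool, called after "Call:" as name([rows], argument=value, ...), one row to a line, values as JSON. play_rows: Moves the arm, as the interface text tells. Shifts and turns lie within -1 to 1; 1 stands for 0.3 m of shift or pi/2 rad of turn. Its arguments: {"type":"object","properties":{"rows":{"type":"array"},"force":{"type":"number"}},"required":["rows"]}

```bash
mkdir -p pics; ls
cat > h.py <<'E'
import numpy as np, cv2, json
from plant import ctrl, cams
from scipy.spatial.transform import Rotation as R
def snap(n,f=None,crop=None,k=1):
    c=cams.read_camera(n); im=c["color"][:,:,::-1]
    np.savez(f"pics/{f}.npz",view=c["view"],K=[c["fx"],c["fy"],c["cx"],c["cy"]])
    cv2.imwrite(f"pics/{f}_raw.png",im)
    if crop: x0,y0,x1,y1=crop; im=im[y0:y1,x0:x1]
    if k!=1: im=cv2.resize(im,None,fx=k,fy=k,interpolation=cv2.INTER_CUBIC)
    cv2.imwrite(f"pics/{f}.png",im)
def ray(f,u,v):
    d=np.load(f"pics/{f}.npz"); fx,fy,cx,cy=d["K"]; V=d["view"]
    r=V[:3,:3].T@np.array([(u-cx)/fx,(v-cy)/fy,1]); o=-V[:3,:3].T@V[:3,3]; return o,r
def atz(f,u,v,z):
    o,r=ray(f,u,v); return o+r*(z-o[2])/r[2]
def proj(f,p):
    d=np.load(f"pics/{f}.npz"); fx,fy,cx,cy=d["K"]; V=d["view"]
    q=V[:3,:3]@np.array(p)+V[:3,3]; return np.array([fx*q[0]/q[2]+cx,fy*q[1]/q[2]+cy])
def st():
    s=ctrl.get_state(); print("t",s["time"],"p",np.round(s["eef_pos"],4),"F",np.round(s["contact_force"],1),"op",round(s["opening"],3)); print(np.round(R.from_quat(s["tcp_rot"]).as_matrix(),3)); print("q",np.round(s["qpos"],3)); return s
def plan(p,yaw=None):
    """shift in tool units to world TCP p; yaw = wanted world yaw of jaw axis (tool z), tool down"""
    s=ctrl.get_state(); M=R.from_quat(s["tcp_rot"]); print("shift",np.round(M.inv().apply(np.array(p)-s["eef_pos"])/0.3,3))
    if yaw is not None:
        x=np.array([0,0,-1.]); z=np.array([np.cos(yaw),np.sin(yaw),0]); T=np.stack([x,np.cross(z,x),z],1)
        print("turn",np.round((M.inv()*R.from_matrix(T)).as_rotvec()/(np.pi/2),3))
E
python3 - <<'E'
from h import *
st()
for n in("scene","side","wrist"): snap(n,n+"0")
import numpy as np
a=cv2.imread("pics/scene0.png");b=cv2.imread("pics/side0.png")
for n in("scene0","side0","wrist0"):
    d=np.load(f"pics/{n}.npz");print(n,d["K"],ray(n,320,240))
E
```

```text
pics
t 0.0 p [0.2086 0.6411 0.1922] F [-0.2 -0.6  0.3] op 0.999
[[-0.001 -0.951  0.31 ]
 [-0.002  0.31   0.951]
 [-1.     0.    -0.002]]
q [ 1.106  0.287  1.578 -0.     1.279 -0.15 ]
scene0 [453.71360009 453.71360009 318.00691946 236.84846233] (array([1.21112282, 0.45985376, 0.75801276]), array([-0.69125943, -0.31196176, -0.65184953]))
side0 [516.11727873 516.11727873 316.57629384 232.4575715 ] (array([ 0.14386496, -0.55000559,  0.90046068]), array([ 0.32540308,  0.59830085, -0.73239777]))
wrist0 [395.26842363 395.26842363 314.96433224 240.4037312 ] (array([0.13110318, 0.6668045 , 0.37219019]), array([ 0.30629323, -0.08804199, -0.94794325]))
```

View pics/scene0.png

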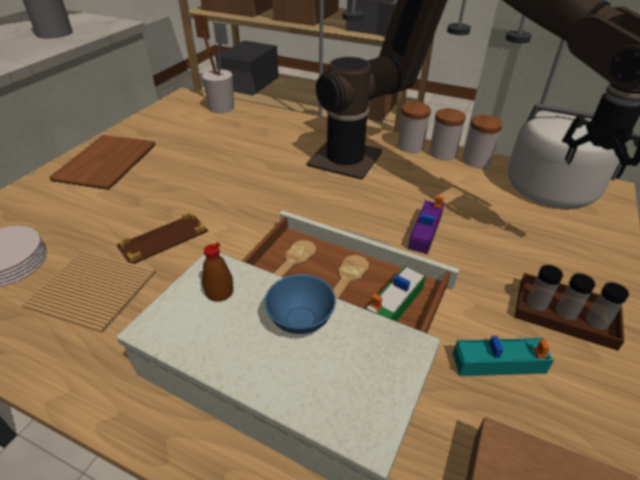

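View pics/side0.png

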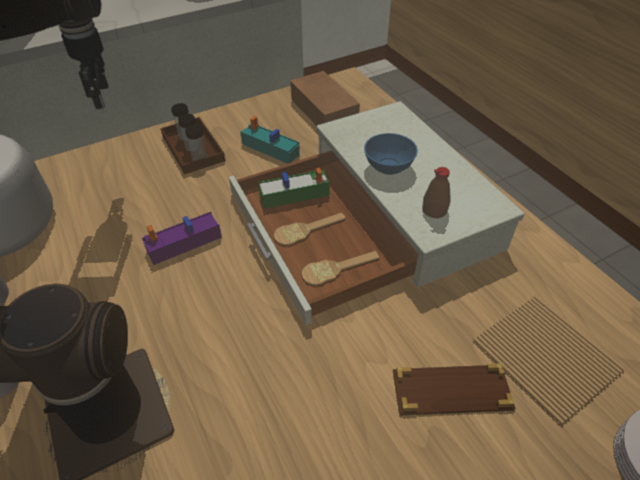

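Scene camera: the green mould with the white cover lies in the drawer at (397,295). The look-alikes are purple (426,225) and turquoise (502,355). In the side view they are green (294,188), purple (182,238) and turquoise (270,142). The holder with brass corners is at side (455,390); the plain cutting board at scene (105,160) is not it. I choose the green one in the drawer and check it in a close crop.

Run:
```python
from h import *
im=cv2.imread("pics/side0_raw.png")
a=cv2.resize(im[155:225,240:350],None,fx=6,fy=6,interpolation=cv2.INTER_CUBIC)[:, :660]
b=cv2.resize(im[355:425,385:525],None,fx=4,fy=4,interpolation=cv2.INTER_CUBIC)
o=np.zeros((600,660,3),np.uint8); 
a=cv2.resize(im[160:215,245:345],None,fx=6,fy=6,interpolation=cv2.INTER_CUBIC)
b=cv2.resize(im[360:415,390:520],None,fx=5,fy=5,interpolation=cv2.INTER_CUBIC)[:265]
o[:330,:600]=a; o[333:333+b.shape[0],:650]=b
cv2.imwrite("pics/c1.png",o)
```

```text
(no output)
```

View pics/c1.png

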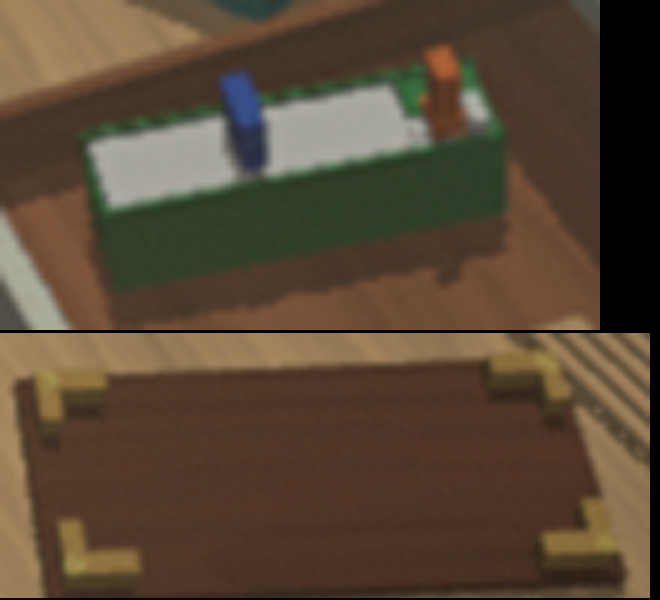

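The crop confirms it: green body, white cover, blue rib and orange lock at the far end. The body's top corners are at crop (83,135), (103,207), (503,137), (470,62). The holder's corners are at (18,380), (562,357), (623,582), (46,597).

```bash
cat >> h.py <<'E'
from scipy.optimize import least_squares
def fit(f,px,L,W,z,g):
    """rect fit: px in order (-x,+y),(-x,-y),(+x,-y),(+x,+y)"""
    C=np.array([[-1,1],[-1,-1],[1,-1],[1,1]])*[L/2,W/2]
    def res(q):
        c,s=np.cos(q[2]),np.sin(q[2]); P=C@np.array([[c,s],[-s,c]])+q[:2]
        return np.concatenate([proj(f,[*p,z])-u for p,u in zip(P,px)])
    r=least_squares(res,g); print(np.round(r.x,4),"yawdeg",np.degrees(r.x[2]).round(1),"res",np.round(r.fun,1)); return r.x
E
python3 - <<'E'
from h import *
m=[(x/6+245,y/6+160) for x,y in((83,135),(103,207),(503,137),(470,62))]
print([atz("side0",*p,.063).round(3) for p in m])
h=[(x/5+390,(y-333)/5+360) for x,y in((18,380),(46,597),(623,582),(562,357))]
print([atz("side0",*p,.008).round(3) for p in h])
for i,(f) in enumerate([m,h]):
    z=[.063,.008][i]; c=np.mean([atz("side0",*p,z) for p in f],0); 
    d=atz("side0",*f[3],z)-atz("side0",*f[0],z)
    fit("side0",f,[.17,.21][i],[.052,.09][i],z,[c[0],c[1],np.arctan2(d[1],d[0])])
E
```

```text
[array([0.478, 0.379, 0.063]), array([0.467, 0.335, 0.063]), array([0.629, 0.292, 0.063]), array([0.641, 0.341, 0.063])]
[array([ 0.499, -0.184,  0.008]), array([ 0.459, -0.26 ,  0.008]), array([ 0.642, -0.356,  0.008]), array([ 0.686, -0.277,  0.008])]
[ 0.5538  0.337  -0.2411] yawdeg -13.8 res [-0.9 -0.7 -0.3  0.9  0.7 -0.   0.5 -0.4]
[ 0.5717 -0.2691 -0.4759] yawdeg -27.3 res [-1.  -1.3 -0.2  0.8  1.4  0.2 -0.2 -0. ]
```

Run:
```python
from h import *
plan([.554,.337,.19],np.radians(-13.8+90))
```

```text
shift [ 0.009 -1.409 -0.608]
turn [-0.047 -0.001 -0.   ]
```

Call:
play_rows([
  [100,[0,-0.1,-0.04],[0,0,0]],
  [100,[0,-0.2,-0.08],[0,0,0]],
  [100,[0,-0.32,-0.13],[0,0,0]],
  [100,[0,-0.44,-0.18],[0,0,0]],
  [100,[0,-0.56,-0.23],[0,0,0]],
  [100,[0,-0.68,-0.28],[0,0,0]],
  [100,[0,-0.78,-0.34],[-0.02,0,0]],
  [100,[0,-0.86,-0.37],[-0.047,0,0]],
  [100,[0,-0.9,-0.4],[-0.047,0,0]],
])

```text
time: 0.9
eef_pos: [0.4308, 0.442, 0.1933]
tcp_rot: [-0.436, 0.557, 0.435, 0.557]
contact_force: [0.9, 0.9, 0.2]
opening: 1.001
```

Run:
```python
from h import *
st();plan([.554,.337,.19],np.radians(-13.8+90))
```

```text
t 0.9 p [0.4308 0.442  0.1933] F [0.9 0.9 0.2] op 1.001
[[ 0.    -0.971  0.241]
 [-0.001  0.241  0.971]
 [-1.    -0.    -0.   ]]
q [ 6.340e-01  1.610e-01  1.725e+00 -1.000e-03  1.255e+00 -6.930e-01]
shift [ 0.011 -0.483 -0.241]
turn [-0.001 -0.     0.   ]
```

Call:
play_rows([
  [100,[0,-0.1,-0.05],[0,0,0]],
  [100,[0,-0.22,-0.11],[0,0,0]],
  [100,[0,-0.33,-0.17],[0,0,0]],
  [100,[0,-0.43,-0.22],[0,0,0]],
  [100,[0.01,-0.48,-0.24],[0,0,0]],
  [100,[0.01,-0.483,-0.241],[0,0,0]],
])

```text
time: 1.4
eef_pos: [0.5536, 0.3373, 0.1896]
tcp_rot: [-0.435, 0.558, 0.435, 0.557]
contact_force: [-0.4, 0.2, -0.3]
opening: 0.998
```

Run:
```python
from h import *
st(); snap("wrist","w1",k=1.25)
```

```text
t 1.4 p [0.5536 0.3373 0.1896] F [-0.4  0.2 -0.3] op 0.998
[[-0.001 -0.97   0.243]
 [-0.001  0.243  0.97 ]
 [-1.     0.001 -0.001]]
q [ 0.391  0.232  1.65  -0.     1.261 -0.934]
```

View pics/w1.png

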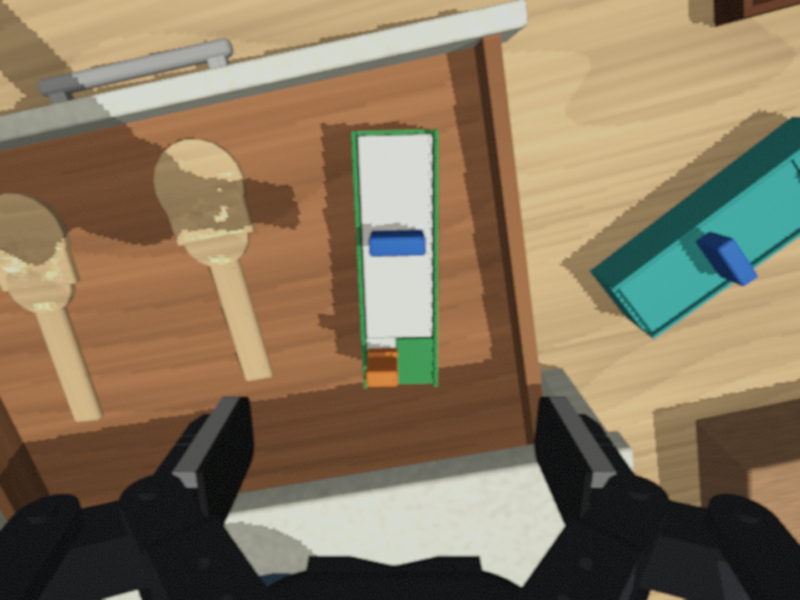

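The wrist view shows the mould's top rim at (352,131), (437,131), (437,386), (365,388). The orange lock is at (382,365) and the rib at (397,243).

Run:
```python
from h import *
px=[(x/1.25,y/1.25) for x,y in((437,131),(352,131),(365,388),(437,386))]
q=fit("w1",px,.17,.052,.063,[.554,.337,-.24])
# free-scale check
print([atz("w1",*p,.063).round(3) for p in px])
print(atz("w1",397/1.25,233/1.25,.018+.068))
plan([q[0],q[1],.027],q[2]+np.pi/2)
```

```text
[ 0.5554  0.3396 -0.2199] yawdeg -12.6 res [ 1.6 -1.7 -1.3  0.3 -1.2  1.   0.9  1.2]
[array([0.479, 0.382, 0.063]), array([0.467, 0.334, 0.063]), array([0.632, 0.297, 0.063]), array([0.643, 0.346, 0.063])]
[0.52754935 0.34571273 0.086     ]
shift [ 0.542 -0.01   0.006]
turn [-0.015 -0.    -0.001]
```

Call:
play_rows([
  [100,[0.08,-0.006,0.004],[-0.012,0,0]],
  [100,[0.18,-0.006,0.004],[-0.012,0,0]],
  [100,[0.28,-0.006,0.004],[-0.012,0,0]],
  [100,[0.37,-0.006,0.004],[-0.012,0,0]],
  [100,[0.44,-0.006,0.004],[-0.012,0,0]],
  [100,[0.49,-0.006,0.004],[-0.012,0,0]],
  [100,[0.52,-0.006,0.004],[-0.012,0,0]],
  [100,[0.537,-0.006,0.004],[-0.012,0,0]],
  [100,[0.54,-0.006,0.004],[-0.012,0,0]],
])

```text
time: 2.2
eef_pos: [0.5535, 0.3407, 0.0283]
tcp_rot: [-0.442, 0.552, 0.442, 0.552]
contact_force: [-0.5, 0.1, -0.4]
opening: 1.007
```

Call:
play_rows([
  [40,[0,0,0],[0,0,0]],
  [40,[0,0,0],[0,0,0]],
  [40,[0,0,0],[0,0,0]],
  [40,[0,0,0],[0,0,0]],
  [40,[0,0,0],[0,0,0]],
  [40,[0,0,0],[0,0,0]],
  [40,[0,0,0],[0,0,0]],
  [40,[0,0,0],[0,0,0]],
], force=45)

```text
time: 2.87
eef_pos: [0.5541, 0.34, 0.0287]
tcp_rot: [-0.442, 0.552, 0.441, 0.552]
contact_force: [-0.5, 0.1, 0.1]
opening: 0.401
```

Call:
play_rows([
  [0,[0,0,0],[0,0,0]],
  [0,[0,0,0],[0,0,0]],
  [0,[0,0,0],[0,0,0]],
  [0,[0,0,0],[0,0,0]],
])

```text
time: 3.2
eef_pos: [0.554, 0.3401, 0.0286]
tcp_rot: [-0.442, 0.552, 0.442, 0.552]
contact_force: [0.2, 0.5, -0.7]
opening: 0.003
```

Run:
```python
from h import *
st(); snap("wrist","w2")
```

```text
t 3.2 p [0.554  0.3401 0.0286] F [ 0.2  0.5 -0.7] op 0.003
[[-0.    -0.975  0.22 ]
 [-0.     0.22   0.975]
 [-1.     0.    -0.   ]]
q [ 0.395  0.406  1.746 -0.     0.989 -0.954]
```

View pics/w2.png

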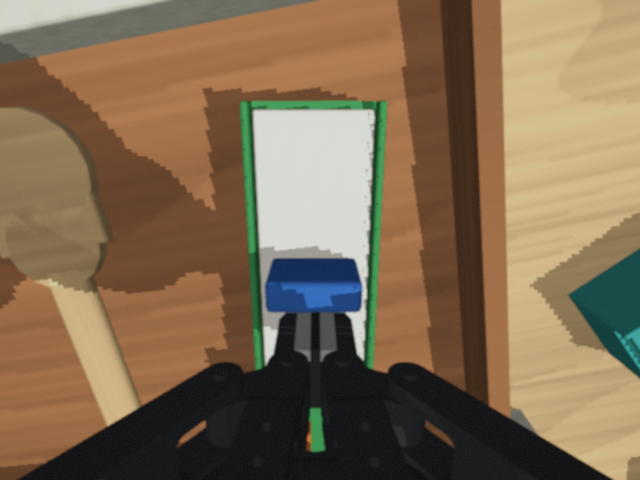

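Run:
```python
from h import *
snap("side","s2",crop=(220,120,380,240),k=5)
for z in(.0286,.05,.07,.09,.11): print(z,proj("w2",[.554,.34,z]).round(0),proj("s2",[.554,.34,z]).round(0))
print(ray("w2",320,240)[0])
```

```text
0.0286 [315. 281.] [294. 192.]
0.05 [315. 301.] [293. 186.]
0.07 [315. 324.] [293. 179.]
0.09 [315. 354.] [293. 173.]
0.11 [315. 393.] [292. 167.]
[0.47427266 0.35796369 0.20838756]
```

View pics/s2.png

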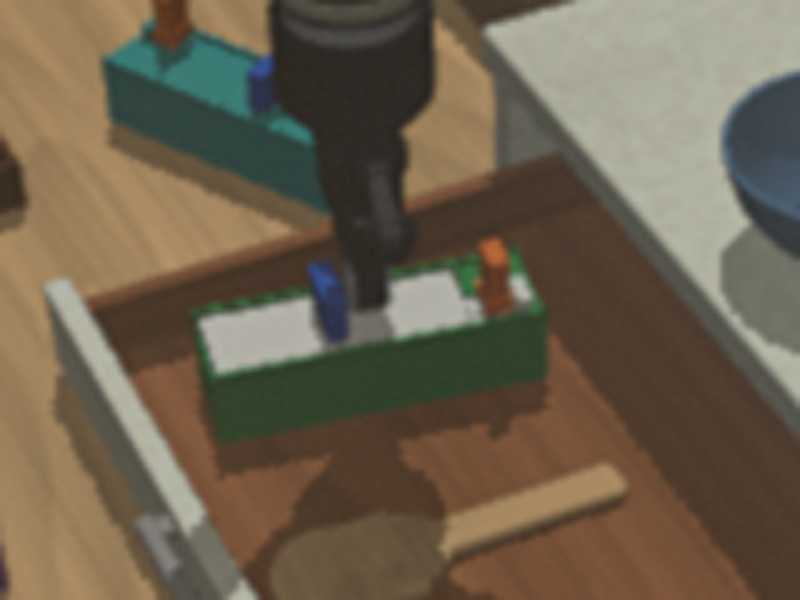

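The fingers closed above the cover although the state gives z=0.029. Lifting to see where the free fingertips really are.

Call:
play_rows([
  [0,[-0.05,0,0],[0,0,0]],
  [0,[-0.12,0,0],[0,0,0]],
  [0,[-0.2,0,0],[0,0,0]],
  [0,[-0.27,0,0],[0,0,0]],
  [0,[-0.33,0,0],[0,0,0]],
  [0,[-0.36,0,0],[0,0,0]],
  [0,[-0.36,0,0],[0,0,0]],
])

```text
time: 3.88
eef_pos: [0.556, 0.3409, 0.141]
tcp_rot: [-0.442, 0.55, 0.441, 0.555]
contact_force: [0.1, 0.4, 0.3]
opening: 0.001
```

Run:
```python
from h import *
s=st(); snap("wrist","w3"); snap("side","s3")
p=s["eef_pos"]
a=cv2.imread("pics/w3.png")[220:420,215:415]; b=cv2.imread("pics/s3.png")[110:210,240:340]
cv2.imwrite("pics/c3.png",np.hstack([cv2.resize(a,(400,400)),cv2.resize(b,(400,400),interpolation=cv2.INTER_CUBIC)]))
for dz in(0,.02,.035,.05): print(dz,proj("w3",p+[0,0,dz]).round(0),proj("s3",p+[0,0,dz]).round(1))
```

```text
t 3.8833 p [0.556  0.3409 0.141 ] F [0.1 0.4 0.3] op 0.001
[[ 0.006 -0.975  0.22 ]
 [ 0.003  0.22   0.975]
 [-1.    -0.006  0.004]]
q [ 0.395  0.278  1.686  0.     1.171 -0.954]
0 [315. 281.] [292.2 156.1]
0.02 [315. 299.] [291.8 149.3]
0.035 [316. 316.] [291.5 144.1]
0.05 [316. 336.] [291.2 138.8]
```

View pics/c3.png

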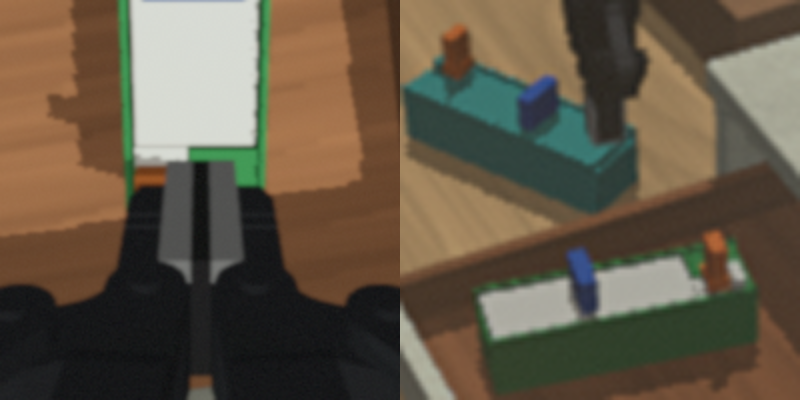

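The true fingertips are about 35 mm above the reported TCP: the side view has the tip at (292,144.5), which matches dz=0.034, and the wrist view agrees. I will correct for that, so the TCP target for the grasp is about -0.009.

Call:
play_rows([
  [100,[0,-0.01,0],[0,0,0]],
  [100,[0,-0.01,0],[0,0,0]],
  [100,[0,-0.01,0],[0,0,0]],
  [100,[0.06,-0.01,0],[0,0,0]],
  [100,[0.13,-0.01,0],[0,0,0]],
  [100,[0.21,-0.01,0],[0,0,0]],
  [100,[0.28,-0.01,0],[0,0,0]],
  [100,[0.34,-0.01,0],[0,0,0]],
  [100,[0.38,-0.01,0],[0,0,0]],
  [100,[0.4,-0.01,0],[0,0,0]],
])

```text
time: 4.82
eef_pos: [0.5552, 0.3386, 0.0136]
tcp_rot: [-0.441, 0.554, 0.442, 0.551]
contact_force: [-0.5, -0.6, -0.2]
opening: 0.996
```

Call:
play_rows([
  [100,[0.01,0,0],[0,0,0]],
  [100,[0.025,0,0],[0,0,0]],
  [100,[0.04,0,0],[0,0,0]],
  [100,[0.055,0,0],[0,0,0]],
  [100,[0.07,0,0],[0,0,0]],
  [100,[0.085,0,0],[0,0,0]],
  [100,[0.1,0,0],[0,0,0]],
  [100,[0.1,0,0],[0,0,0]],
])

```text
time: 5.48
eef_pos: [0.5562, 0.339, -0.0146]
tcp_rot: [-0.441, 0.553, 0.442, 0.552]
contact_force: [-0.3, 0.2, -0.0]
opening: 0.995
```

Call:
play_rows([
  [40,[0,0,0],[0,0,0]],
  [40,[0,0,0],[0,0,0]],
  [40,[0,0,0],[0,0,0]],
  [40,[0,0,0],[0,0,0]],
  [40,[0,0,0],[0,0,0]],
  [40,[0,0,0],[0,0,0]],
  [40,[0,0,0],[0,0,0]],
  [40,[0,0,0],[0,0,0]],
], force=45)

```text
time: 6.15
eef_pos: [0.5574, 0.3396, -0.0128]
tcp_rot: [-0.442, 0.552, 0.441, 0.553]
contact_force: [0.6, 1.2, 2.7]
opening: 0.604
```

Call:
play_rows([
  [40,[-0.01,0,0],[0,0,0]],
  [40,[-0.03,0,0],[0,0,0]],
  [40,[-0.06,0,0],[0,0,0]],
  [40,[-0.1,0,0],[0,0,0]],
  [40,[-0.15,0,0],[0,0,0]],
  [40,[-0.2,0,0],[0,0,0]],
  [40,[-0.26,0,0],[0,0,0]],
  [40,[-0.31,0,0],[0,0,0]],
  [40,[-0.34,0,0],[0,0,0]],
  [40,[-0.35,0,0],[0,0,0]],
])

```text
time: 6.98
eef_pos: [0.5587, 0.3402, 0.0954]
tcp_rot: [-0.442, 0.55, 0.441, 0.554]
contact_force: [-0.2, 1.0, -3.5]
opening: 0.603
```

Run:
```python
from h import *
s=st(); snap("side","s4",crop=(180,80,420,260),k=3)
plan([.572,-.269,s["eef_pos"][2]],np.radians(-27.3+90))
```

```text
t 6.9833 p [0.5587 0.3402 0.0954] F [-0.2  1.  -3.5] op 0.603
[[ 0.005 -0.975  0.22 ]
 [ 0.002  0.22   0.975]
 [-1.    -0.005  0.003]]
q [ 0.392  0.329  1.71   0.     1.096 -0.957]
shift [-0.006 -0.492 -1.97 ]
turn [0.162 0.002 0.002]
```

View pics/s4.png

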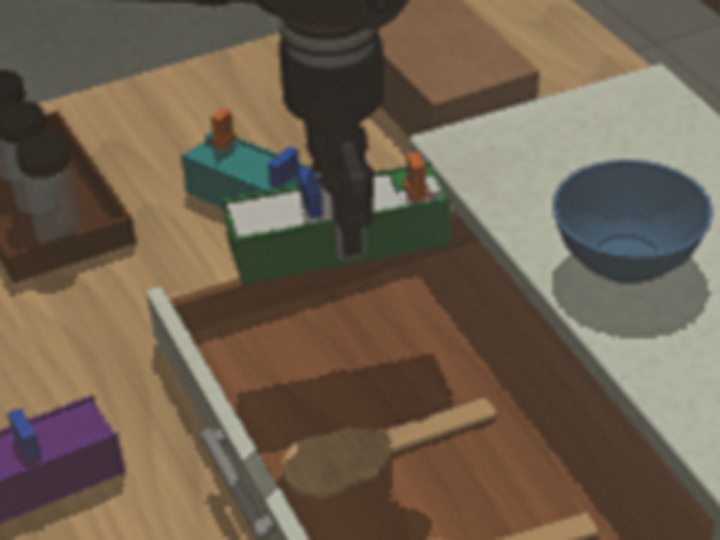

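The mould is held level and lifted clear of the drawer. Checking the path against the counter's front edge.

Run:
```python
from h import *
for p in((317.7,125.7),(415,250),(300,308)): print(atz("side0",*p,.12 if p[1]<300 else .058).round(3))
plan([.49,.10,.0954+.02]); plan([.50,-.15,.0954+.02])
```

```text
[0.683 0.447 0.12 ]
[ 0.644 -0.031  0.12 ]
[ 0.394 -0.003  0.058]
shift [-0.072  0.045 -0.83 ]
shift [-0.073 -0.171 -1.636]
```

Call:
play_rows([
  [40,[-0.02,0.02,-0.02],[0,0,0]],
  [40,[-0.04,0.06,-0.08],[0,0,0]],
  [40,[-0.06,0.1,-0.17],[0,0,0]],
  [40,[-0.07,0.12,-0.27],[0,0,0]],
  [40,[-0.07,0.12,-0.37],[0,0,0]],
  [40,[-0.07,0.12,-0.47],[0,0,0]],
  [40,[-0.07,0.1,-0.57],[0,0,0]],
  [40,[-0.07,0.08,-0.67],[0,0,0]],
  [40,[-0.07,0.06,-0.77],[0,0,0]],
  [40,[-0.07,0.04,-0.87],[0,0,0]],
])

```text
time: 7.87
eef_pos: [0.4858, 0.0861, 0.1116]
tcp_rot: [-0.441, 0.553, 0.442, 0.552]
contact_force: [0.8, -0.8, -3.9]
opening: 0.603
```

Call:
play_rows([
  [40,[0,-0.02,-0.09],[0,0,0]],
  [40,[0,-0.04,-0.18],[0,0,0]],
  [40,[0,-0.06,-0.28],[0.02,0,0]],
  [40,[0,-0.08,-0.38],[0.04,0,0]],
  [40,[0,-0.1,-0.48],[0.06,0,0]],
  [40,[0,-0.12,-0.57],[0.08,0,0]],
  [40,[0,-0.14,-0.66],[0.1,0,0]],
  [40,[0,-0.17,-0.73],[0.12,0,0]],
  [40,[0,-0.19,-0.78],[0.14,0,0]],
  [40,[0,-0.2,-0.8],[0.16,0,0]],
])

```text
time: 8.7
eef_pos: [0.4924, -0.1616, 0.1118]
tcp_rot: [-0.367, 0.605, 0.368, 0.604]
contact_force: [0.1, -0.1, -4.3]
opening: 0.599
```

Run:
```python
from h import *
s=st(); plan([.572,-.269,.115],np.radians(-27.3+90))
```

```text
t 8.7 p [ 0.4924 -0.1616  0.1118] F [ 0.1 -0.1 -4.3] op 0.599
[[-0.002 -0.888  0.46 ]
 [ 0.     0.46   0.888]
 [-1.     0.002 -0.001]]
q [-5.130e-01  2.600e-02  2.028e+00 -1.000e-03  1.089e+00 -1.606e+00]
shift [-0.011 -0.4   -0.196]
turn [-0.001 -0.    -0.001]
```

Call:
play_rows([
  [40,[0,-0.03,-0.02],[0,0,0]],
  [40,[0,-0.1,-0.05],[0,0,0]],
  [40,[0,-0.18,-0.09],[0,0,0]],
  [40,[0,-0.26,-0.13],[0,0,0]],
  [40,[0,-0.34,-0.17],[0,0,0]],
  [40,[0,-0.39,-0.19],[0,0,0]],
  [40,[0,-0.405,-0.196],[0,0,0]],
  [40,[0,-0.405,-0.196],[0,0,0]],
  [40,[0,-0.405,-0.196],[0,0,0]],
])

```text
time: 9.45
eef_pos: [0.574, -0.2662, 0.1117]
tcp_rot: [-0.368, 0.603, 0.37, 0.603]
contact_force: [-0.2, -0.5, -3.8]
opening: 0.603
```

Run:
```python
from h import *
s=st(); snap("wrist","w5"); snap("side","s5")
a=cv2.imread("pics/w5.png")[0:480,100:540]; b=cv2.imread("pics/s5.png")[320:440,370:540]
o=np.zeros((600,800,3),np.uint8); a=cv2.resize(a,None,fx=.64,fy=.64)
b=cv2.resize(b,None,fx=3,fy=3,interpolation=cv2.INTER_CUBIC)
o[:a.shape[0],:a.shape[1]]=a; o[240:600,290:800]=b
cv2.imwrite("pics/c5.png",o)
```

```text
t 9.45 p [ 0.574  -0.2662  0.1117] F [-0.2 -0.5 -3.8] op 0.603
[[-0.002 -0.89   0.455]
 [ 0.002  0.455  0.89 ]
 [-1.     0.003  0.001]]
q [-0.595  0.273  1.75   0.     1.122 -1.693]
```

View pics/c5.png

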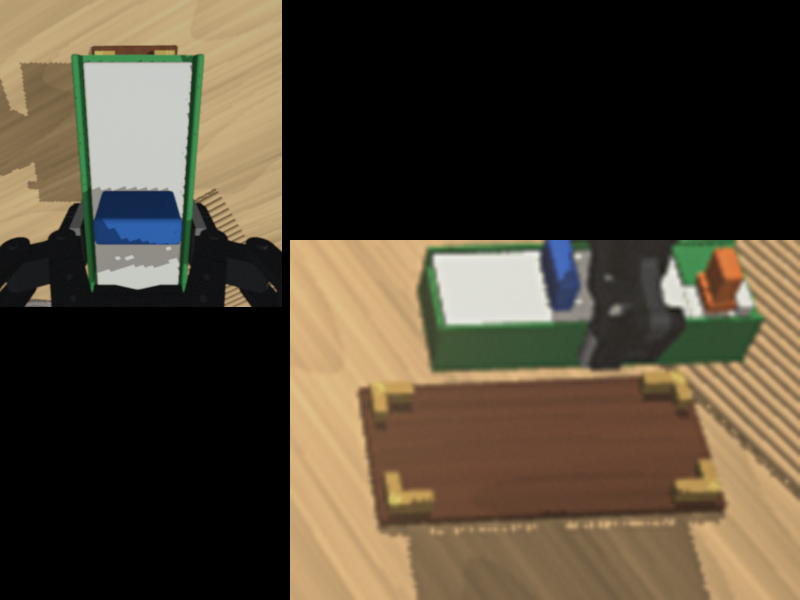

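Side crop: the holder's corners are at (360,387), (690,377), (723,506), (379,518). In the wrist view the holder's near-end corners are at (92,46) and (178,46).

Run:
```python
from h import *
px=[((x-290)/3+370,(y-240)/3+320) for x,y in((360,387),(379,518),(723,506),(690,377))]
q=fit("s5",px,.21,.09,.008,[.572,-.269,-.476])
for u in((243.8,72),(378,72)): print("wrist",atz("w5",*u,.008).round(4))
c,s=np.cos(q[2]),np.sin(q[2])
for y in(-.045,.045): print("side",q[0]-.105*c-y*s,q[1]-.105*s+y*c)
# mould in wrist: far rim top outer corners, estimate z
m=[(x/.64+100,y/.64) for x,y in((73,55),(203,55))]
z=.063+.0954-(-.0128)+.0163
a,b=[atz("w5",*u,z) for u in m]; print("mould -x end",a,b,np.linalg.norm(a-b),z, "mid",(a+b)/2, "yaw",np.degrees(np.arctan2(b[1]-a[1],b[0]-a[0]))-90)
```

```text
[ 0.5723 -0.2689 -0.4774] yawdeg -27.4 res [-0.5 -1.2 -0.5  0.6  1.8  1.1 -0.9 -1. ]
wrist [ 0.4601 -0.2606  0.008 ]
wrist [ 0.5006 -0.1814  0.008 ]
side 0.45834208296225454 -0.2606553994677251
side 0.4996983883676043 -0.1807200755913596
mould -x end [ 0.48578245 -0.24891874  0.1875    ] [ 0.50853853 -0.20445296  0.1875    ] 0.04995042366838832 0.1875 mid [ 0.49716049 -0.22668585  0.1875    ] yaw -27.10182156908261
```

Call:
play_rows([
  [40,[0.04,-0.005,-0.01],[0,0,0]],
  [40,[0.1,-0.005,-0.01],[0,0,0]],
  [40,[0.17,-0.005,-0.01],[0,0,0]],
  [40,[0.23,-0.005,-0.01],[0,0,0]],
  [40,[0.28,-0.005,-0.01],[0,0,0]],
  [40,[0.31,-0.005,-0.01],[0,0,0]],
  [40,[0.34,-0.005,-0.01],[0,0,0]],
  [40,[0.36,-0.005,-0.01],[0,0,0]],
  [40,[0.37,-0.005,-0.01],[0,0,0]],
  [40,[0.37,-0.005,-0.01],[0,0,0]],
])

```text
time: 10.38
eef_pos: [0.5746, -0.2708, 0.0013]
tcp_rot: [-0.369, 0.603, 0.369, 0.603]
contact_force: [0.5, -0.5, -3.7]
opening: 0.603
```

Run:
```python
from h import *
s=st(); snap("side","s6",crop=(380,310,540,430),k=5); plan([.573,-.2692,-.0215])
```

```text
t 10.3833 p [ 0.5746 -0.2708  0.0013] F [ 0.5 -0.5 -3.7] op 0.603
[[-0.    -0.89   0.456]
 [ 0.     0.456  0.89 ]
 [-1.     0.     0.   ]]
q [-0.6    0.417  1.791 -0.     0.934 -1.697]
shift [0.078 0.009 0.003]
```

View pics/s6.png

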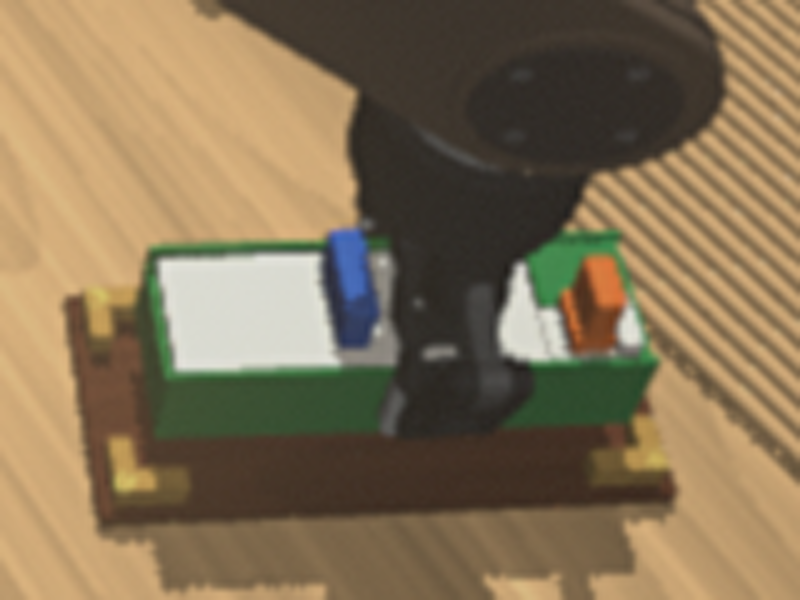

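Run:
```python
from h import *
px=[(x/5+380,y/5+310) for x,y in((152,247),(170,378),(657,360),(620,235))]
fit("s6",px,.17,.052,.077,[.572,-.269,-.476])
q=fit("s6",px,.17,.052,.074,[.572,-.269,-.476])
```

```text
[ 0.5715 -0.271  -0.475 ] yawdeg -27.2 res [-1.2 -0.5 -0.2  0.3  1.2  0.8  0.1 -1. ]
[ 0.573  -0.27   -0.4757] yawdeg -27.3 res [-1.  -0.5 -0.   0.3  1.   0.8 -0.  -0.9]
```

Call:
play_rows([
  [40,[0.01,0,0.005],[0,0,0]],
  [40,[0.022,0,0.005],[0,0,0]],
  [40,[0.034,0,0.005],[0,0,0]],
  [40,[0.046,0,0.005],[0,0,0]],
  [40,[0.055,0,0.005],[0,0,0]],
  [40,[0.061,0,0.005],[0,0,0]],
  [40,[0.065,0,0.005],[0,0,0]],
  [40,[0.068,0,0.005],[0,0,0]],
  [40,[0.071,0,0.005],[0,0,0]],
  [40,[0.074,0,0.005],[0,0,0]],
])

```text
time: 11.27
eef_pos: [0.5755, -0.2697, -0.0205]
tcp_rot: [-0.369, 0.603, 0.369, 0.603]
contact_force: [-0.6, -0.0, -3.6]
opening: 0.6
```

Call:
play_rows([
  [40,[0.002,0,0],[0,0,0]],
  [40,[0.004,0,0],[0,0,0]],
  [40,[0.004,0,0],[0,0,0]],
])

```text
time: 11.52
eef_pos: [0.5753, -0.2696, -0.0219]
tcp_rot: [-0.369, 0.603, 0.369, 0.603]
contact_force: [0.1, -0.2, -2.9]
opening: 0.606
```

Call:
play_rows([
  [40,[0.002,0,0],[0,0,0]],
  [40,[0.003,0,0],[0,0,0]],
  [40,[0.003,0,0],[0,0,0]],
])

```text
time: 11.77
eef_pos: [0.5753, -0.2696, -0.0227]
tcp_rot: [-0.369, 0.603, 0.369, 0.603]
contact_force: [-0.4, 0.1, -3.9]
opening: 0.604
```

Call:
play_rows([
  [40,[0.002,0,0],[0,0,0]],
  [40,[0.003,0,0],[0,0,0]],
  [40,[0.003,0,0],[0,0,0]],
])

```text
time: 12.02
eef_pos: [0.5756, -0.2697, -0.0229]
tcp_rot: [-0.369, 0.603, 0.369, 0.603]
contact_force: [-2.4, 0.9, 1.0]
opening: 0.603
```

Call:
play_rows([
  [64,[0,0,0],[0,0,0]],
  [70,[0,0,0],[0,0,0]],
  [80,[0,0,0],[0,0,0]],
  [90,[0,0,0],[0,0,0]],
  [90,[0,0,0],[0,0,0]],
  [90,[0,0,0],[0,0,0]],
])

```text
time: 12.52
eef_pos: [0.5755, -0.2697, -0.0235]
tcp_rot: [-0.369, 0.603, 0.369, 0.603]
contact_force: [-0.1, -0.3, -1.1]
opening: 0.898
```

Call:
play_rows([
  [90,[-0.03,0,0],[0,0,0]],
  [90,[-0.08,0,0],[0,0,0]],
  [90,[-0.15,0,0],[0,0,0]],
  [90,[-0.22,0,0],[0,0,0]],
  [90,[-0.29,0,0],[0,0,0]],
  [90,[-0.36,0,0],[0,0,0]],
  [90,[-0.42,0,0],[0,0,0]],
  [90,[-0.46,0,0],[0,0,0]],
  [90,[-0.46,0,0],[0,0,0]],
])

```text
time: 13.27
eef_pos: [0.5777, -0.2711, 0.1197]
tcp_rot: [-0.371, 0.602, 0.366, 0.605]
contact_force: [0.7, -0.3, 0.6]
opening: 0.898
```

Run:
```python
from h import *
s=st(); snap("wrist","w7"); snap("side","s7")
a=cv2.imread("pics/w7.png")[0:480,140:500]; b=cv2.imread("pics/s7.png")[340:425,380:530]
o=np.zeros((600,800,3),np.uint8); a=cv2.resize(a,None,fx=.9,fy=.9)
b=cv2.resize(b,(459,260),interpolation=cv2.INTER_CUBIC)
o[:432,:324]=a; o[:260,330:789]=b
c=cv2.imread("pics/w7.png")[180:400,200:440]
o[265:265+330,330:690]=cv2.resize(c,(360,330))
cv2.imwrite("pics/c7.png",o)
```

```text
t 13.2667 p [ 0.5777 -0.2711  0.1197] F [ 0.7 -0.3  0.6] op 0.898
[[ 0.007 -0.89   0.456]
 [-0.005  0.456  0.89 ]
 [-1.    -0.008 -0.001]]
q [-0.598  0.269  1.739  0.     1.126 -1.695]
```

View pics/c7.png

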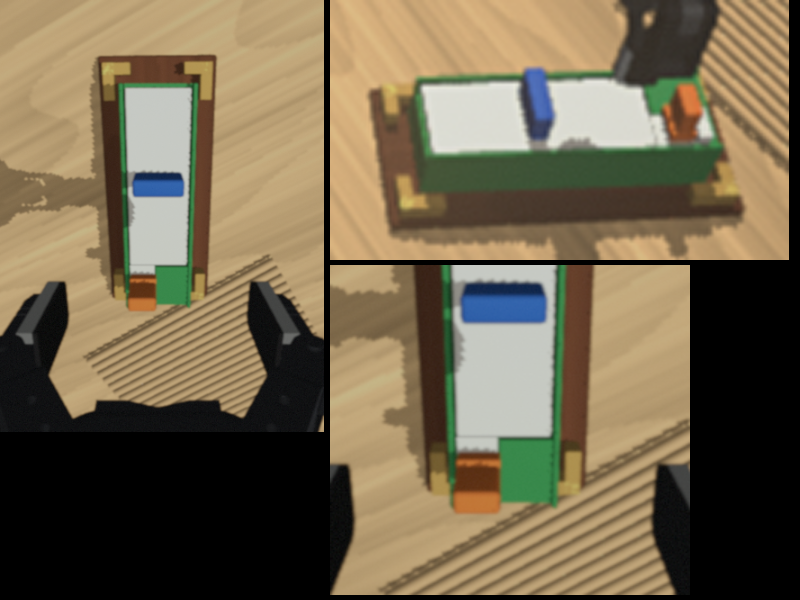

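The mould sits between the four stops and is locked. In the lower wrist crop the tab's top face is at (477,499). The rim corners are at (118,85), (197,85) and (190,306) in the left crop.

Run:
```python
from h import *
px=[(x/.9+140,y/.9) for x,y in((197,85),(118,85),(127,306),(190,306))]
q=fit("w7",px,.17,.052,.053,[.572,-.269,-.476])
hp=[(x/.9+140,y/.9) for x,y in((215,56),(98,57))]
print("holder -x end",[atz("w7",*u,.008).round(4) for u in hp])
px=[((x-330)/3.06+380,(y)/3.06+340) for x,y in((416,78),(423,160),(720,150),(698,74))]
fit("s7",px,.17,.052,.053,[.572,-.269,-.476])
t=atz("w7",(477-330)/1.5+200,(499-265)/1.5+180,.085); print("tab",t)
T=np.array([.0615,-.012]);c,s=np.cos(q[2]),np.sin(q[2]); print("tab pred",q[0]+T[0]*c-T[1]*s,q[1]+T[0]*s+T[1]*c)
sd=ctrl.get_state(); print(sd["eef_pos"])
```

```text
[ 0.5741 -0.2687 -0.4695] yawdeg -26.9 res [ 0.8 -2.2 -0.7 -1.8 -1.   3.3  0.9  3.1]
holder -x end [array([ 0.5   , -0.1828,  0.008 ]), array([ 0.4606, -0.2611,  0.008 ])]
[ 0.57   -0.2704 -0.4855] yawdeg -27.8 res [-1.2 -0.1  0.6 -0.2  0.6  1.  -0.  -0.8]
tab [ 0.62107583 -0.30518547  0.085     ]
tab pred 0.6235342521702135 -0.30725374440706255
[ 0.57556808 -0.26973813  0.11519372]
```

Run:
```python
from h import *
plan([.622,-.306,.1152],np.radians(62.7));plan([.622,-.306,.036])
```

```text
shift [ 0.    -0.193 -0.037]
turn [ 0.002 -0.     0.001]
shift [ 0.264 -0.193 -0.037]
```

Call:
play_rows([
  [60,[0,-0.05,-0.01],[0,0,0]],
  [60,[0,-0.12,-0.02],[0,0,0]],
  [60,[0,-0.18,-0.035],[0,0,0]],
  [60,[0,-0.193,-0.037],[0,0,0]],
  [60,[0.05,-0.193,-0.037],[0,0,0]],
  [60,[0.12,-0.193,-0.037],[0,0,0]],
  [60,[0.18,-0.193,-0.037],[0,0,0]],
  [60,[0.23,-0.193,-0.037],[0,0,0]],
  [60,[0.255,-0.193,-0.037],[0,0,0]],
  [60,[0.264,-0.193,-0.037],[0,0,0]],
])

```text
time: 14.2
eef_pos: [0.6198, -0.3043, 0.0318]
tcp_rot: [-0.367, 0.604, 0.371, 0.602]
contact_force: [-0.1, 0.6, -0.3]
opening: 0.6
```

Call:
play_rows([
  [45,[0,0,0],[0,0,0]],
  [35,[0,0,0],[0,0,0]],
  [28,[0,0,0],[0,0,0]],
  [22,[0,0,0],[0,0,0]],
  [15,[0,0,0],[0,0,0]],
  [10,[0,0,0],[0,0,0]],
  [10,[0,0,0],[0,0,0]],
  [10,[0,0,0],[0,0,0]],
], force=25)

```text
time: 14.87
eef_pos: [0.6228, -0.3066, 0.0369]
tcp_rot: [-0.37, 0.603, 0.368, 0.604]
contact_force: [-0.7, -1.2, 5.8]
opening: 0.217
```

Call:
play_rows([
  [10,[0,0,0.01],[0,0,0]],
  [10,[0,0,0.02],[0,0,0]],
  [10,[0,0,0.03],[0,0,0]],
  [10,[0,0,0.04],[0,0,0]],
  [10,[0,0,0.05],[0,0,0]],
  [10,[0,0,0.06],[0,0,0]],
  [10,[0,0,0.07],[0,0,0]],
  [10,[0,0,0.08],[0,0,0]],
  [10,[0,0,0.08],[0,0,0]],
])

```text
time: 15.62
eef_pos: [0.6336, -0.2856, 0.0369]
tcp_rot: [-0.37, 0.603, 0.368, 0.603]
contact_force: [-1.4, -1.8, 5.7]
opening: 0.223
```

Call:
play_rows([
  [10,[0,0,0.006],[0,0,0]],
  [10,[0,0,0.012],[0,0,0]],
  [10,[0,0,0.018],[0,0,0]],
  [10,[0,0,0.018],[0,0,0]],
])

```text
time: 15.95
eef_pos: [0.6358, -0.2817, 0.037]
tcp_rot: [-0.371, 0.603, 0.368, 0.603]
contact_force: [-1.5, -2.3, 6.1]
opening: 0.223
```

Call:
play_rows([
  [10,[0,0,0.006],[0,0,0]],
  [10,[0,0,0.012],[0,0,0]],
  [10,[0,0,0.018],[0,0,0]],
  [10,[0,0,0.018],[0,0,0]],
])

```text
time: 16.28
eef_pos: [0.6373, -0.2787, 0.0371]
tcp_rot: [-0.372, 0.605, 0.367, 0.601]
contact_force: [-4.0, -7.6, 5.2]
opening: 0.226
```

Run:
```python
from h import *
s=st();print(s["wrist_torque"])
snap("wrist","w8"); snap("side","s8")
```

```text
t 16.2833 p [ 0.6373 -0.2787  0.0371] F [-4.  -7.6  5.2] op 0.226
[[-0.001 -0.891  0.454]
 [-0.008  0.454  0.891]
 [-1.    -0.003 -0.007]]
q [-0.555  0.481  1.623 -0.008  1.034 -1.651]
[-1.34887947  0.7956279   0.11367178]
```

Call:
play_rows([
  [15,[0,0,0.004],[0,0,0]],
  [15,[0,0,0],[0,0,0]],
  [25,[0,0,-0.006],[0,0,0]],
  [40,[0,0,-0.006],[0,0,0]],
  [60,[0,0,-0.006],[0,0,0]],
  [60,[0,0,-0.006],[0,0,0]],
  [60,[-0.05,0,-0.006],[0,0,0]],
  [60,[-0.12,0,-0.006],[0,0,0]],
  [60,[-0.2,0,-0.006],[0,0,0]],
  [60,[-0.24,0,-0.006],[0,0,0]],
])

```text
time: 17.22
eef_pos: [0.6386, -0.2769, 0.1114]
tcp_rot: [-0.37, 0.602, 0.368, 0.604]
contact_force: [-0.2, 1.2, 0.9]
opening: 0.603
```

Run:
```python
from h import *
s=st(); snap("wrist","w9"); snap("side","s9")
def blob(f,kind):
    im=cv2.imread(f"pics/{f}_raw.png"); h=cv2.cvtColor(im,cv2.COLOR_BGR2HSV)
    lo,hi={"o":((5,150,120),(18,255,255)),"b":((105,140,60),(125,255,255))}[kind]
    n,l,S,C=cv2.connectedComponentsWithStats(cv2.inRange(h,lo,hi))
    return [(tuple(S[i][:5]),C[i].round(1)) for i in range(1,n) if S[i][4]>25]
for f in("w7","w9","s7","s9"):
    print(f,"o",[x for x in blob(f,"o")]); print(f,"b",blob(f,"b"))
```

```text
t 17.2167 p [ 0.6386 -0.2769  0.1114] F [-0.2  1.2  0.9] op 0.603
[[ 0.004 -0.89   0.455]
 [-0.002  0.455  0.89 ]
 [-1.    -0.005 -0.   ]]
q [-0.555  0.399  1.588  0.     1.15  -1.653]
w7 o [((np.int32(284), np.int32(309), np.int32(30), np.int32(7), np.int32(155)), array([299.1, 311.3])), ((np.int32(282), np.int32(331), np.int32(31), np.int32(14), np.int32(428)), array([297.1, 337.4]))]
w7 b [((np.int32(288), np.int32(193), np.int32(56), np.int32(25), np.int32(1336)), array([315.3, 205.2]))]
w9 o [((np.int32(293), np.int32(234), np.int32(33), np.int32(7), np.int32(188)), array([309.5, 236.5])), ((np.int32(292), np.int32(250), np.int32(35), np.int32(18), np.int32(584)), array([309.5, 259. ]))]
w9 b [((np.int32(252), np.int32(97), np.int32(63), np.int32(22), np.int32(1338)), array([282.9, 107.3]))]
s7 o [((np.int32(493), np.int32(368), np.int32(8), np.int32(11), np.int32(64)), array([497. , 372.8])), ((np.int32(489), np.int32(374), np.int32(10), np.int32(11), np.int32(37)), array([492.3, 380.3]))]
s7 b [((np.int32(184), np.int32(217), np.int32(7), np.int32(8), np.int32(29)), array([187., 221.])), ((np.int32(444), np.int32(363), np.int32(8), np.int32(16), np.int32(74)), array([448. , 370.4]))]
s9 o [((np.int32(147), np.int32(225), np.int32(6), np.int32(7), np.int32(30)), array([149.6, 228.2])), ((np.int32(485), np.int32(352), np.int32(12), np.int32(18), np.int32(113)), array([491. , 360.8]))]
s9 b [((np.int32(184), np.int32(217), np.int32(7), np.int32(8), np.int32(29)), array([187., 221.])), ((np.int32(444), np.int32(360), np.int32(8), np.int32(16), np.int32(70)), array([447.6, 367.3]))]
```

Run:
```python
from h import *
yaw=np.radians(-27.3); ex=np.array([np.cos(yaw),np.sin(yaw)]); ey=np.array([-ex[1],ex[0]])
for f,t,r in(("w7",(297.1,337.4),(315.3,205.2)),("w9",(309.5,259),(282.9,107.3))):
    a=atz(f,*t,.085)[:2]; b=atz(f,*r,.074)[:2]
    print(f,"tab",a.round(4),"rib",b.round(4),"dy",((a-b)@ey).round(4),"dx",((a-b)@ex).round(4),"rib rel holder y",((b-[.5725,-.269])@ey).round(4))
    V=np.load(f"pics/{f}.npz")["view"]
```

```text
w7 tab [ 0.6217 -0.3062] rib [ 0.5538 -0.2585] dy -0.0112 dx 0.0822 rib rel holder y 0.0007
w9 tab [ 0.6363 -0.2791] rib [ 0.5586 -0.2545] dy 0.0138 dx 0.0804 rib rel holder y 0.0065
```

Run:
```python
from h import *
plan([.5585,-.2545,.1112],np.radians(62.7));plan([.5585,-.2545,.026])
```

```text
shift [ 0.     0.274 -0.055]
turn [ 0.002 -0.     0.005]
shift [ 0.284  0.277 -0.054]
```

Call:
play_rows([
  [70,[0,0.08,-0.015],[0,0,0]],
  [70,[0,0.17,-0.03],[0,0,0]],
  [70,[0,0.25,-0.05],[0,0,0]],
  [70,[0,0.275,-0.055],[0,0,0]],
  [70,[0.05,0.275,-0.055],[0,0,0]],
  [70,[0.12,0.275,-0.055],[0,0,0]],
  [70,[0.19,0.275,-0.055],[0,0,0]],
  [70,[0.24,0.275,-0.055],[0,0,0]],
  [70,[0.265,0.275,-0.055],[0,0,0]],
  [70,[0.265,0.275,-0.055],[0,0,0]],
])

```text
time: 18.15
eef_pos: [0.5543, -0.2524, 0.0246]
tcp_rot: [-0.367, 0.604, 0.371, 0.603]
contact_force: [-0.3, 0.2, -0.1]
opening: 0.701
```

Run:
```python
from h import *
st();plan([.5585,-.2545,.026],np.radians(62.7))
```

```text
t 18.15 p [ 0.5543 -0.2524  0.0246] F [-0.3  0.2 -0.1] op 0.701
[[-0.004 -0.89   0.456]
 [ 0.003  0.456  0.89 ]
 [-1.     0.005  0.001]]
q [-0.594  0.336  1.849  0.     0.962 -1.691]
shift [-0.005 -0.016  0.   ]
turn [ 0.002  0.    -0.003]
```

Call:
play_rows([
  [60,[0,0,0],[0,0,0]],
  [52,[0,0,0],[0,0,0]],
  [46,[0,0,0],[0,0,0]],
  [40,[0,0,0],[0,0,0]],
  [34,[0,0,0],[0,0,0]],
  [25,[0,0,0],[0,0,0]],
  [25,[0,0,0],[0,0,0]],
], force=25)

```text
time: 18.73
eef_pos: [0.5571, -0.2538, 0.0293]
tcp_rot: [-0.369, 0.603, 0.368, 0.604]
contact_force: [0.4, 2.7, 5.1]
opening: 0.382
```

Gripped at 32 mm, which fits the rib. Now pull towards the mould's -x (tool +y).

Call:
play_rows([
  [25,[0,0.015,0],[0,0,0]],
  [25,[0,0.04,0],[0,0,0]],
  [25,[0,0.07,0],[0,0,0]],
  [25,[0,0.1,0],[0,0,0]],
  [25,[0,0.13,0],[0,0,0]],
  [25,[0,0.16,0],[0,0,0]],
  [25,[0,0.19,0],[0,0,0]],
  [25,[0,0.22,0],[0,0,0]],
  [25,[0,0.25,0],[0,0,0]],
  [25,[0,0.26,0],[0,0,0]],
])

```text
time: 19.57
eef_pos: [0.4864, -0.2191, 0.0291]
tcp_rot: [-0.37, 0.603, 0.367, 0.603]
contact_force: [1.7, -2.5, 7.2]
opening: 0.384
```

Call:
play_rows([
  [25,[0,0.01,0],[0,0,0]],
  [25,[0,0.02,0],[0,0,0]],
  [25,[0,0.03,0],[0,0,0]],
  [25,[0,0.035,0],[0,0,0]],
  [25,[0,0.04,0],[0,0,0]],
  [25,[0,0.04,0],[0,0,0]],
])

```text
time: 20.07
eef_pos: [0.4761, -0.2139, 0.029]
tcp_rot: [-0.37, 0.603, 0.367, 0.603]
contact_force: [1.1, -2.5, 6.0]
opening: 0.388
```

Call:
play_rows([
  [25,[0,0.008,0],[0,0,0]],
  [25,[0,0.016,0],[0,0,0]],
  [25,[0,0.016,0],[0,0,0]],
])

```text
time: 20.32
eef_pos: [0.4716, -0.2112, 0.0285]
tcp_rot: [-0.37, 0.603, 0.368, 0.603]
contact_force: [2.7, -2.8, 6.8]
opening: 0.388
```

Call:
play_rows([
  [25,[0,0.006,0],[0,0,0]],
  [25,[0,0.012,0],[0,0,0]],
  [25,[0,0.012,0],[0,0,0]],
])

```text
time: 20.57
eef_pos: [0.4685, -0.2091, 0.0282]
tcp_rot: [-0.369, 0.603, 0.368, 0.603]
contact_force: [2.0, -1.9, 5.6]
opening: 0.384
```

```bash
cat >> h.py <<'E'
def blob(f,kind):
    im=cv2.imread(f"pics/{f}_raw.png"); h=cv2.cvtColor(im,cv2.COLOR_BGR2HSV)
    lo,hi={"o":((5,150,120),(18,255,255)),"b":((105,140,60),(125,255,255))}[kind]
    n,l,S,C=cv2.connectedComponentsWithStats(cv2.inRange(h,lo,hi))
    return [([int(v) for v in S[i][:5]],C[i].round(1)) for i in range(1,n) if S[i][4]>20]
E
python3 - <<'E'
from h import *
snap("side","s10"); snap("wrist","w10")
for f in("s9","s10","w10"):print(f,blob(f,"o"),blob(f,"b"))
print(atz("s9",491,360.8,.073),atz("s10",*[b for b in blob("s10","o") if b[1][0]>400][0][1],.073))
E
```

```text
s9 [([147, 225, 6, 7, 30], array([149.6, 228.2])), ([485, 352, 12, 18, 113], array([491. , 360.8]))] [([184, 217, 7, 8, 29], array([187., 221.])), ([444, 360, 8, 16, 70], array([447.6, 367.3]))]
s10 [([484, 351, 9, 10, 61], array([487.9, 355.5]))] [([184, 217, 7, 9, 37], array([186.8, 221.3]))]
w10 [] [([272, 296, 86, 49, 3939], array([314.7, 320.6]))]
[ 0.63436759 -0.28140498  0.073     ] [ 0.6368188  -0.27056326  0.073     ]
```

Call:
play_rows([
  [25,[0,0.006,0],[0,0,0]],
  [25,[0,0.012,0],[0,0,0]],
  [25,[0,0.012,0],[0,0,0]],
])

```text
time: 20.92
eef_pos: [0.4663, -0.2075, 0.0273]
tcp_rot: [-0.37, 0.603, 0.367, 0.605]
contact_force: [7.5, -3.8, -1.3]
opening: 0.388
```

Run:
```python
from h import *
st(); snap("side","s11"); print(blob("s11","o"))
a=cv2.resize(cv2.imread("pics/s11_raw.png")[320:420,380:530],None,fx=5,fy=5,interpolation=cv2.INTER_CUBIC); cv2.imwrite("pics/c11.png",a)
```

```text
t 20.9167 p [ 0.4663 -0.2075  0.0273] F [ 7.5 -3.8 -1.3] op 0.388
[[ 0.004 -0.889  0.457]
 [-0.002  0.457  0.889]
 [-1.    -0.005  0.   ]]
q [-6.180e-01  1.300e-01  2.096e+00  1.000e-03  9.110e-01 -1.715e+00]
[([484, 351, 8, 10, 61], array([487.4, 355.6]))]
```

The pull force rose to 8 N, so the cover is at its end stop. Ease off and release.

Call:
play_rows([
  [25,[0,-0.003,0],[0,0,0]],
  [38,[0,-0.005,0],[0,0,0]],
  [45,[0,-0.005,0],[0,0,0]],
  [60,[0,-0.005,0],[0,0,0]],
  [70,[0,-0.005,0],[0,0,0]],
  [70,[-0.04,-0.005,0],[0,0,0]],
  [70,[-0.12,-0.005,0],[0,0,0]],
  [70,[-0.22,-0.005,0],[0,0,0]],
  [70,[-0.32,-0.005,0],[0,0,0]],
  [70,[-0.36,-0.005,0],[0,0,0]],
])

```text
time: 21.8
eef_pos: [0.468, -0.2088, 0.1405]
tcp_rot: [-0.371, 0.602, 0.367, 0.604]
contact_force: [0.3, -1.2, 0.5]
opening: 0.698
```

Call:
play_rows([
  [70,[-0.04,0,0.05],[0,0,0]],
  [70,[-0.1,0,0.13],[0,0,0]],
  [70,[-0.16,0,0.22],[0,0,0]],
  [70,[-0.2,0,0.32],[0,0,0]],
  [70,[-0.2,0,0.42],[0,0,0]],
  [70,[-0.2,0,0.5],[0,0,0]],
  [70,[-0.2,0,0.55],[0,0,0]],
  [70,[-0.2,0,0.55],[0,0,0]],
])

```text
time: 22.47
eef_pos: [0.5418, -0.0582, 0.195]
tcp_rot: [-0.369, 0.603, 0.371, 0.602]
contact_force: [-0.1, -0.2, -0.4]
opening: 0.704
```

Run:
```python
from h import *
st(); snap("side","s12"); snap("scene","n12"); 
print(blob("s12","o"),blob("s12","b"))
im=cv2.imread("pics/s12_raw.png"); a=cv2.resize(im[320:430,370:540],(680,440),interpolation=cv2.INTER_CUBIC)
b=cv2.imread("pics/n12_raw.png")[190:350,100:460]; b=cv2.resize(b,(360,160))
o=np.zeros((600,680,3),np.uint8); o[:440]=a; o[440:,:360]=b
cv2.imwrite("pics/c12.png",o)
```

```text
t 22.4667 p [ 0.5418 -0.0582  0.195 ] F [-0.1 -0.2 -0.4] op 0.704
[[-0.002 -0.892  0.453]
 [ 0.001  0.453  0.892]
 [-1.     0.002  0.   ]]
q [-2.940e-01 -1.000e-03  1.895e+00  1.000e-03  1.250e+00 -1.395e+00]
[([147, 225, 6, 7, 28], array([149.6, 228.1])), ([486, 353, 8, 11, 59], array([489.3, 358.2]))] []
```

View pics/c12.png

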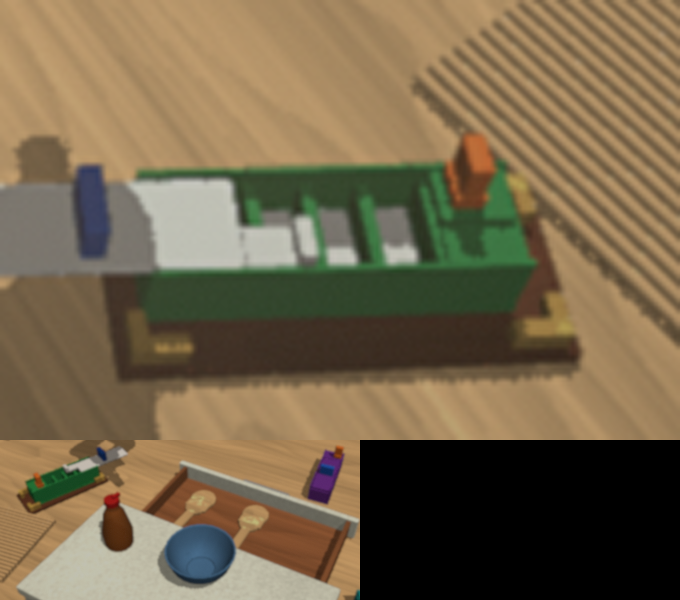

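Run:
```python
from h import *
g=lambda x,y:(x/4+370,y/4+320)
yaw=np.radians(-27.3); ex=np.array([np.cos(yaw),np.sin(yaw)]); ey=np.array([-ex[1],ex[0]])
r=atz("s12",*g(92,210),.063)[:2]; t=atz("s12",*g(470,170),.073)[:2]; print("dx,dy",(t-r)@ex,(t-r)@ey)
q=fit("s12",[g(137,172),g(143,272),g(535,265),g(505,162)],.17,.052,.053,[.572,-.269,-.476])
d=q[:2]-[.5725,-.269]; print("rel holder",d@ex,d@ey)
```

```text
dx,dy 0.16865498032202783 0.008613803349126405
[ 0.5678 -0.2618 -0.4896] yawdeg -28.1 res [-1.1 -1.   1.2  0.5 -0.1  0.5 -0.1 -0.1]
rel holder -0.007512634464568676 0.004237700610909061
```

Run:
```python
from h import *
print(ctrl.sign_off())
```

```text
the job is handed in; nothing more can be done
None
```

The green mould is in the brass-cornered holder, cover up. Its lock is slid across and its cover is pulled open, and I handed the job in at about 22.5 s with the arm clear of everything.

- **Lock:** the wrist view measured about 25 mm of tab travel, against a full 24 mm. It ended with a force rise of about 8 N.
- **Cover:** I pulled until the force rose from about 3 N to about 8 N, which I took as the end stop. The last side view puts the rib 169 mm from the tab, where 171.5 mm was expected. That gap is within what I can read off the picture.
- **Mould:** it slid about 6 mm towards the holder's -x and +y stops during the pulls. The last picture shows it level and inside the four corners. A rough fit puts it 7.5 mm off centre along x, slightly more than the 6 mm play. The far -x corner was hidden.
- **Lock tab reading that disagreed:** the last side view put the tab 8.6 mm to +y of the rib, where the wrist view had given 13.8 mm. I trusted the wrist view.
- **Bystanders:** both paddles, the bowl and the cruet appear where they were.

The reported tool point lay about 35 mm below the visible fingertips. My first grasp therefore closed just above the cover, with no contact force measured. I checked the offset in two views and corrected for it in every later move.

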